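# Check a brass fitting with the green plug gauge

### The job

Take the green plug gauge out of the gauge rack and check the bore of the brass fitting clamped on the blue fixture: the pin is a close fit, so start it edge-first with the gauge leaning about 15 degrees, and once the low edge is in the bore, straighten it and slide it gently fully home until its collar sits flush on the fitting. Never force it, let go of it there standing upright, and leave the other gauges and parts alone.

Things in the scene. Friction and masses are not known exactly. Their poses are not given: they have to be found in the camera images.
- gauge: Green-handled plug gauge, upright in one of the rack's three places, 0.13 to 0.21 kg. Origin at the centre of the pin's foot, z along its axis to the handle. From the foot up: steel pin 20 mm diameter, 30 mm long, 1 mm chamfer; collar 32 mm diameter (30 to 38 mm up); square green handle 20 x 20 mm (38 to 88 mm up), flats square to the gauge's x and y. Grip two opposite flats firmly.
- handle (a point): Point on the gauge's axis inside the green handle, 66 mm above the pin's foot: a good grip height.
- pin_tip (a point): Centre of the foot of the green gauge's pin (same place as the origin of gauge); its axes are the gauge's.
- fixture: Blue fixture plate 130 x 130 x 14 mm fixed to the bench, origin at the centre of its underside, z up, with a round steel chuck plate (108 mm across, top 22 mm up) in its middle. On that two dark dogs clamp a brass fitting 50 x 48 mm, threaded stubs at two ends, flat top 62 mm above the bench, one upright round bore in its middle. It is held rigidly; the gauge must not load it with more than 30 N.
- chuck (a point): Point on the chuck's centre line, 62 mm above the fixture's underside: level (exactly) with the brass top face. The fitting was clamped by eye: its bore centre (not reported) lies 5.5 to 7.5 mm to one side of this point, in any direction, and the fitting is turned any way. Bore 21.2 mm diameter, sharp edge, 34 mm deep. With the gauge home its foot is 30 mm below this level.
- rack: Wooden gauge rack fixed to the bench, 70 (x) x 250 (y) x 40 mm tall, origin at the centre of its underside. Three holes of 26 mm diameter, 34 mm deep, 80 mm apart along its y; each gauge hangs in one, pin down, collar resting on the rack's top, handle flats in line with the rack. Lift straight up at least 35 mm to clear.
- red_gauge: Bystander: plug gauge with a red handle and a 22 mm pin, otherwise like the green one, in another place of the rack. Leave it alone.
- yellow_gauge: Bystander: plug gauge with a yellow handle and a 16 mm pin, otherwise like the green one, in another place of the rack. Leave it alone.
- nipple: Bystander: brass hexagon nipple, 32 mm wide, 40 mm tall, standing loose on the bench; origin at the centre of its underside.
- elbow: Bystander: brass elbow fitting about 60 x 60 x 34 mm, loose on the bench; origin under its middle.
- collar: Bystander: brass ring 40 mm outside, 16 mm tall, loose on the bench; origin at the centre of its underside.
There are look-alikes about, which are no part of the job. What is shaped like the gauge but pink is not meant.

How it is judged:
By the outcome, as a careful person would: the job done as asked, in the order asked, and still so for the second after the job is handed in, with the robot touching nothing.
It also fails if it takes over 72 s, if anything falls off the work surface, if the arm or the gripper's body presses on something with over 40 N, if the wrist force passes 120 N, or if a joint passes its speed limit or range.

### The arm

A 6-joint arm with a two-finger parallel gripper is mounted at the origin on the work surface. World frame = base frame: x ahead of the robot, y to its left, z up, the work surface at z = 0. Lengths are in mm, angles in rad, forces in N, time in s.
With the tool pointing down it reaches from about 350 to 975 mm from the base axis. Payload 7.1 kg.
Tool frame: the origin (TCP) lies on the front face of the gripper's body, between the roots of the fingers; the fingertips stand 80 mm ahead of it and the grasp point (between the pads) lies 61 mm ahead of it (env.tips_ahead is the distance from the TCP to the fingertips, in mm); z points along the fingers, y is the direction in which the jaws open and shut (so a half turn about z gives the same grasp; the last joint's range is limited). The gripper opens to 88 mm and grips with 3 to 60 N. Pads are 20 mm wide; open, the fingers measure 115 mm over their backs; the gripper's body (75 mm by 178 mm) begins 61 mm behind the grasp point.
Start: joints at [-1.13, 0.423, 1.63, -0, 1.089, -0.019], TCP at [277.37, -560.064, 302.675] pointing down, gripper open.
Joint ranges: [-3, 3], [-0.9, 2.11], [0.09, 2.58], [-1.31, 4.45], [0.11, 2.69], [-2.54, 2.54]. Speed limits (rad/s): [2.39, 2.39, 3.01, 3.14, 3.14, 3.14].

### API

Orientations are given as a unit quaternion [x, y, z, w].
In Python, from station import env, set_gripper, viewer, workorder gives the robot as it stands. Calls block until the motion is done:
- env.reach(position, orientation): joint-space move of the TCP to a pose.
- env.move_l(position, rot=None, rate=150, f_stop=None): straight line of the TCP; rot=None keeps the orientation; rate is the mean speed in mm/s. With f_stop (N) it stops when the force on the tool has changed by that much, and returns True; else False.
- env.move_joints(angles): joint-space move.
- set_gripper(opening): finger opening in mm; the grip force is fixed at half the most; returns when the fingers have stopped.
- env.hold(seconds).
- env.ik(position, orientation): joint angles nearest the present ones, or None.
- env.read_state(): the state.
- viewer.camera(name): name is "side" or "top"; returns the picture (420x560x3 uint8, blue, green, red); there is no depth.
- viewer.camera_params(name): a dict with "fx", "fy", "cx", "cy" (pixels), "pose" (4x4, takes a point from camera to world coordinates). Camera axes: x right, y up, looking along -z (the intrinsics and any distortion apply to the point x, -y, -z); pixel columns grow to the right and rows downward; lengths in mm; the calibration is good to about 2 mm. A picture is of the moment at which its call begins. camera_params takes no time and is no camera call.
A pose or a line that the arm cannot do raises env.IKError and nothing moves.
- workorder.sign_off(): hands the job in, once; it reports no verdict.
The state is a dict: "time_s": time; "qpos": joint angles; "dq": joint speeds; "tau": joint torques, N m; "tool_pos": TCP position; "orientation": TCP orientation; "force": force on the tool from outside, world axes, zero at the start; "wrist_torque": the same for the moment, N m; "width": finger opening in mm.
Only numpy, scipy, OpenCV 4.12 (cv2) and the standard library are available. Lean on these libraries where they do the work, as an engineer would, in place of code of your own. Each camera call takes 0.05 s, during which the arm holds its last target.

## Working session

There is one attempt and no reset: what is moved stays moved. The work goes in short steps, each a Python script; the robot and the scene stay as the last script left them, time stands still between calls to the robot, and variables do not carry over. Pictures are saved under pics/ and viewed, and the job is handed in when it is done.

```bash
ls; mkdir -p pics; python3 - <<'E'
from station import env,viewer
import cv2
for n in("side","top"):
    im=viewer.camera(n);cv2.imwrite(f"pics/{n}0.png",im)
    p=viewer.camera_params(n);print(n,p)
s=env.read_state();print(s)
E
```

```text
pics
side {'fx': 444.46206877787347, 'fy': 444.46206877787347, 'cx': 280.9118829013662, 'cy': 208.3768238410931, 'pose': array([[-9.87234457e-01,  1.18343805e-01, -1.06596769e-01,
         4.54063235e+02],
       [-1.59257898e-01, -7.24021290e-01,  6.71140889e-01,
         5.88893875e+02],
       [ 2.24703682e-03,  6.79549789e-01,  7.33625951e-01,
         7.56105158e+02],
       [ 0.00000000e+00,  0.00000000e+00,  0.00000000e+00,
         1.00000000e+00]])}
top {'fx': 463.89447640638906, 'fy': 463.89447640638906, 'cx': 283.9424897122754, 'cy': 222.1539910003049, 'pose': array([[ 5.71767953e-03,  9.87726241e-01, -1.56090294e-01,
         3.60764814e+02],
       [-9.99586577e-01,  1.00437646e-02,  2.69406507e-02,
        -1.88276828e+01],
       [ 2.81777219e-02,  1.55871725e-01,  9.87375319e-01,
         1.30816289e+03],
       [ 0.00000000e+00,  0.00000000e+00,  0.00000000e+00,
         1.00000000e+00]])}
{'time_s': 0.1, 'qpos': array([-1.12997278e+00,  4.23784406e-01,  1.63059274e+00, -2.21623472e-05,
        1.08859433e+00, -1.90003568e-02]), 'dq': array([ 0.00086843, -0.00254799, -0.00239069, -0.00121195,  0.00092363,
        0.0010294 ]), 'tau': array([-1.97007270e-03, -5.45615888e+01, -2.74328220e+01,  6.44406443e-02,
        1.87510526e-02, -5.24629547e-05]), 'tool_pos': array([ 277.22394187, -559.7251448 ,  301.97505908]), 'orientation': array([ 9.73685060e-01,  2.27896749e-01, -1.53926399e-04, -6.72082290e-04]), 'force': array([ 0.1819943 , -0.21016105,  0.07962696]), 'wrist_torque': array([-0.01488479, -0.02635784,  0.03560381]), 'width': 87.89532358098056}
```

View pics/side0.png

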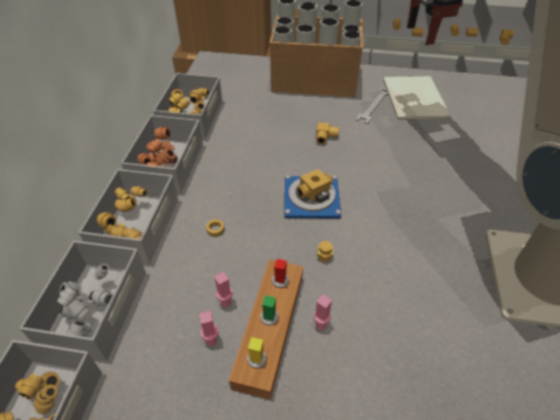

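View pics/top0.png

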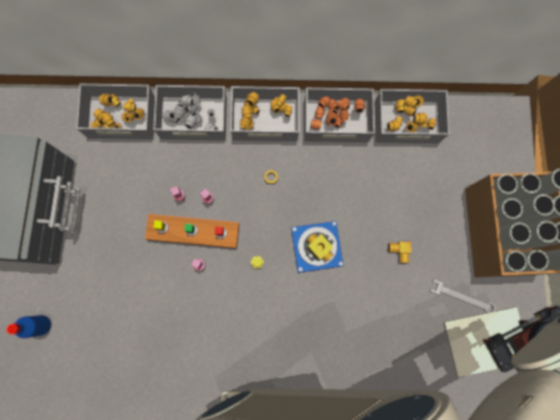

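The rack shows yellow, green and red handles. In the top view they sit at about (158,225), (189,229) and (219,231); in the side view green is at (269,308). Three pink look-alikes stand off the rack at top (177,193), (207,197) and (198,265). Green in the rack's middle place is the one meant. I'll confirm that in crops and enlarge the fitting.

```bash
cat > h.py <<'E'
import numpy as np,cv2
from station import env,viewer
def ray(n,u,v):
    p=viewer.camera_params(n);T=p["pose"]
    d=T[:3,:3]@np.array([(u-p["cx"])/p["fx"],-(v-p["cy"])/p["fy"],-1.]);return T[:3,3],d
def onz(n,u,v,z):
    o,d=ray(n,u,v);return o+d*(z-o[2])/d[2]
def proj(n,X):
    p=viewer.camera_params(n);T=p["pose"];c=T[:3,:3].T@(np.asarray(X,float)-T[:3,3])
    return np.array([p["cx"]+p["fx"]*c[0]/-c[2],p["cy"]-p["fy"]*c[1]/-c[2]])
def tri(a,b):
    o1,d1=a;o2,d2=b;A=np.c_[d1,-d2];s=np.linalg.lstsq(A,o2-o1,rcond=None)[0]
    p,q=o1+s[0]*d1,o2+s[1]*d2;return (p+q)/2,np.linalg.norm(p-q)
def cen(m,roi):
    x0,y0,x1,y1=roi;z=np.zeros_like(m);z[y0:y1,x0:x1]=m[y0:y1,x0:x1]
    k,l,st,c=cv2.connectedComponentsWithStats(z.astype(np.uint8))
    i=1+np.argmax(st[1:,4]);return c[i],st[i],(l==i)
E
python3 - <<'E'
from h import *
ims={n:cv2.imread(f"pics/{n}0.png") for n in("side","top")}
def crop(n,x0,y0,x1,y1,k):return cv2.resize(ims[n][y0:y1,x0:x1],None,fx=k,fy=k,interpolation=cv2.INTER_CUBIC)
a=crop("side",225,250,315,400,4);b=crop("top",140,180,245,280,4)
c=np.zeros((600,800,3),np.uint8);c[:600,:360]=a;c[:400,370:790]=b;cv2.imwrite("pics/rack.png",c)
a=crop("side",278,160,348,225,5.6);b=crop("top",285,215,350,280,5.6)
c=np.zeros((370,800,3),np.uint8);c[:364,:392]=a;c[:364,400:764]=b;cv2.imwrite("pics/fix.png",c)
pts={}
for n,rr in(("side",(240,250,300,370)),("top",(140,215,240,250))):
    hsv=cv2.cvtColor(ims[n],cv2.COLOR_BGR2HSV);H,S,V=[hsv[...,i].astype(int) for i in range(3)]
    for nm,m in(("green",(H>45)&(H<85)&(S>120)&(V>50)),("yellow",(H>24)&(H<35)&(S>150)&(V>100)),("red",((H<4)|(H>175))&(S>180)&(V>90))):
        c,s,_=cen(m,rr);print(n,nm,c,s);pts[nm,n]=c
    m=(H>100)&(H<125)&(S>130)&(V>60)
    c,s,mk=cen(m,(270,160,360,290) if n=="top" else(270,160,355,230))
    ct=max(cv2.findContours(mk.astype(np.uint8),cv2.RETR_EXTERNAL,cv2.CHAIN_APPROX_NONE)[0],key=cv2.contourArea)
    r=cv2.minAreaRect(ct);hull=cv2.convexHull(ct);q=cv2.approxPolyDP(hull,4,True)[:,0]
    print("fix",n,r,q.tolist(),[np.round(onz(n,*x,14),1).tolist() for x in q])
for nm in("green","yellow","red"):
    print(nm,tri(ray("side",*pts[nm,"side"]),ray("top",*pts[nm,"top"])))
E
```

```text
side green [268.6        306.82666667] [263 296  12  23 225]
side yellow [255.35625 344.25625] [248 338  15  14 160]
side red [279.96296296 270.12698413] [275 260  11  22 189]
fix side ((312.276123046875, 197.16488647460938), (54.59834671020508, 39.29331970214844), 1.7899105548858643) [[286, 180], [335, 180], [339, 216], [286, 216]] [[564.6, -184.4, 14.0], [447.6, -203.5, 14.0], [429.7, -88.0, 14.0], [546.9, -68.9, 14.0]]
top green [188.52631579 227.54385965] [185 224   8   8  57]
top yellow [158.         224.72222222] [154 220   9  10  72]
top red [218.9047619  230.85714286] [216 228   7   7  42]
fix top ((316.71514892578125, 246.26773071289062), (44.74937057495117, 44.55158615112305), 81.46923065185547) [[331, 223], [341, 260], [336, 266], [303, 270], [297, 265], [293, 232]] [[564.3, -187.5, 14.0], [459.7, -214.5, 14.0], [442.9, -200.3, 14.0], [431.1, -108.0, 14.0], [444.8, -91.2, 14.0], [537.5, -79.8, 14.0]]
green (array([537.14111849, 201.57939804,  79.89718029]), np.float64(1.3711112954215425))
yellow (array([542.99284393, 279.10195676,  94.08618311]), np.float64(0.9866858713969776))
red (array([529.9362603 , 121.13164959,  76.86971973]), np.float64(0.37947025958957364))
```

View pics/rack.png

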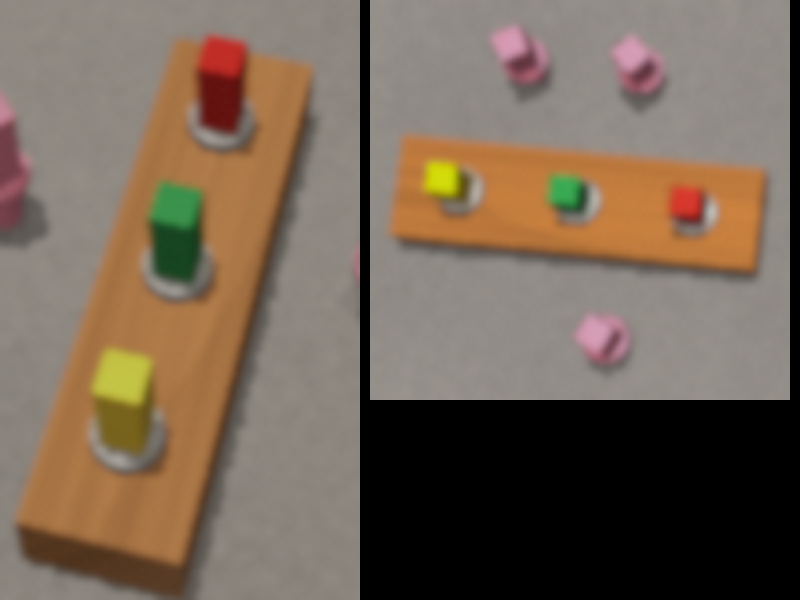

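View pics/fix.png

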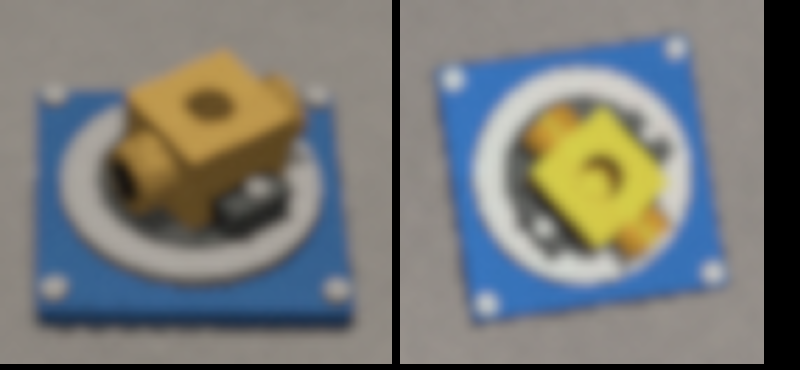

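The crops show the green square handle on a silver collar in the rack's middle hole, with side-view top face near (269,299). The bore is a dark ellipse at about side (315.3,178.6) and top (320.9,246.8). Next I'll measure them more finely.

```bash
python3 - <<'E'
from h import *
ims={n:cv2.imread(f"pics/{n}0.png") for n in("side","top")}
P=lambda n,u,v,z:np.round(onz(n,u,v,z),1)
print("green top",P("side",269.2,299,98),P("top",189.2,227.75,98))
print("rack",[P("top",140+(x-370)/4-.4,180+y/4-.4,40)[:2].tolist() for x,y in((405,137),(765,170),(757,272),(390,238))])
print("rackside",[P("side",225+x/4-.4,250+y/4-.4,40)[:2].tolist() for x,y in((175,40),(313,66),(182,562),(18,522))])
print("bore",P("side",315.3-.4,178.6-.4,62),P("top",320.9-.4,246.8-.4,62))
# chuck centre: white ring at z=22; fine blobs in upscaled
for n,(x0,y0,x1,y1) in(("side",(278,160,348,225)),("top",(285,215,350,280))):
    k=8;im=cv2.resize(ims[n][y0:y1,x0:x1],None,fx=k,fy=k,interpolation=cv2.INTER_CUBIC)
    hsv=cv2.cvtColor(im,cv2.COLOR_BGR2HSV);H,S,V=[hsv[...,i].astype(int) for i in range(3)]
    tp=lambda q:((np.asarray(q)+.5)/k-.5)+[x0,y0]
    # plate (blue mask hull) corners
    m=((H>98)&(H<125)&(S>110)).astype(np.uint8)
    ct=np.vstack(cv2.findContours(m,cv2.RETR_EXTERNAL,cv2.CHAIN_APPROX_NONE)[0]);hu=cv2.convexHull(ct)
    # chuck: non-blue region inside hull -> hole contour
    hull=np.zeros_like(m);cv2.fillConvexPoly(hull,hu,1)
    inner=((m==0)&(hull>0)).astype(np.uint8)
    inner=cv2.erode(inner,np.ones((3,3)))
    kk,l,st,c=cv2.connectedComponentsWithStats(inner);i=1+np.argmax(st[1:,4])
    c2=max(cv2.findContours((l==i).astype(np.uint8),cv2.RETR_EXTERNAL,cv2.CHAIN_APPROX_NONE)[0],key=cv2.contourArea)
    # world points of contour at z=22; circle fit radius 54
    W=np.array([onz(n,*tp(p),22)[:2] for p in c2[:,0]])
    from scipy.optimize import least_squares
    r=least_squares(lambda s:np.hypot(*(W-s[:2]).T)-s[2],[500,-137,54],loss="soft_l1",f_scale=1.);print(n,"chuck circ",r.x)
    # brass
    print(n,"HSV around bore/brass",hsv[::40,::40].tolist() if 0 else "")
    bm={"side":None,"top":None}
    C=(np.array([315,178.3]) if n=="side" else np.array([320.5,246.4]));c0=((C-[x0,y0]+.5)*k-.5).astype(int)
    g=V
    print("V row",g[c0[1],c0[0]-120:c0[0]+121:12].tolist(),"col",g[c0[1]-100:c0[1]+101:10,c0[0]].tolist())
E
```

```text
green top [535.9 197.1  98. ] [534.7 196.6  98. ]
rack [[580.6, 320.2], [560.1, 72.5], [489.4, 76.5], [510.5, 326.8]]
rackside [[560.6, 74.6], [491.1, 79.1], [512.3, 326.1], [580.5, 320.9]]
bore [ 493.6 -150.8   62. ] [ 492.4 -152.1   62. ]
side chuck circ [ 498.1519187  -143.05706918   56.51553364]
side HSV around bore/brass 
V row [112, 143, 175, 188, 191, 191, 186, 155, 111, 97, 100, 100, 112, 157, 184, 189, 189, 189, 184, 172, 154] col [140, 143, 149, 168, 185, 190, 189, 176, 141, 105, 100, 102, 127, 168, 188, 190, 186, 164, 120, 96, 93]
top chuck circ [ 498.49914531 -146.95366186   55.60944377]
top HSV around bore/brass 
V row [94, 94, 137, 187, 209, 212, 211, 207, 206, 207, 195, 158, 142, 186, 210, 212, 212, 211, 211, 210, 193] col [155, 191, 209, 212, 212, 209, 192, 149, 132, 167, 195, 204, 206, 207, 211, 212, 212, 212, 204, 180, 154]
```

```bash
cat > bore.py <<'E'
from h import *
from scipy.optimize import least_squares
def bore(n,img,C,box,thr):
    x0,y0,x1,y1=box;k=8
    im=cv2.resize(img[y0:y1,x0:x1],None,fx=k,fy=k,interpolation=cv2.INTER_CUBIC)
    hsv=cv2.cvtColor(im,cv2.COLOR_BGR2HSV);H,S,V=[hsv[...,i].astype(int) for i in range(3)]
    tp=lambda q:((np.asarray(q)+.5)/k-.5)+[x0,y0]
    top=((V>thr)&(S>110)&(H<40)).astype(np.uint8)
    cs,hi=cv2.findContours(top,cv2.RETR_CCOMP,cv2.CHAIN_APPROX_NONE)
    c0=((np.array(C)-[x0,y0]+.5)*k-.5)
    vis=im.copy();out={}
    for c,h in zip(cs,hi[0]):
        if h[3]>=0 and cv2.contourArea(c)>300 and cv2.pointPolygonTest(c,(float(c0[0]),float(c0[1])),True)>-40:
            W=np.array([onz(n,*tp(p),62)[:2] for p in c[:,0]])
            e=cv2.fitEllipse(c);r=least_squares(lambda s:np.hypot(*(W-s[:2]).T)-s[2],[*W.mean(0),10],loss="soft_l1")
            print(n,"bore ellipse",onz(n,*tp(e[0]),62)[:2].round(1),"circ",r.x.round(1));cv2.drawContours(vis,[c],-1,(255,0,255),1)
            o=cs[h[3]];q=cv2.minAreaRect(o)
            cv2.drawContours(vis,[o],-1,(0,255,0),1)
            W=np.array([onz(n,*tp(p),62)[:2] for p in o[:,0]],np.float32);q=cv2.minAreaRect(W);print("face",q)
    return vis
if __name__=="__main__":
    v=[]
    for n,C,b,t in(("side",(315,178.5),(278,160,348,225),150),("top",(320.5,246.4),(285,215,350,280),185)):
        v.append(cv2.resize(bore(n,cv2.imread(f"pics/{n}0.png"),C,b,t),(390,390)))
    cv2.imwrite("pics/bore.png",np.hstack(v))
E
python3 bore.py
```

```text
side bore ellipse [ 493.3 -150.3] circ [ 493.4 -150.4    9.9]
face ((489.8799743652344, -153.11868286132812), (59.38571548461914, 47.76115417480469), 41.57789993286133)
top bore ellipse [ 496.3 -154.7] circ [ 495.9 -154.4    9.8]Traceback (most recent call last):
  File "bore.py", line 24, in <module>
    v.append(cv2.resize(bore(n,cv2.imread(f"pics/{n}0.png"),C,b,t),(390,390)))
                        ~~~~^^^^^^^^^^^^^^^^^^^^^^^^^^^^^^^^^^^^^^
  File "bore.py", line 19, in bore
    W=np.array([onz(n,*tp(p),62)[:2] for p in o[:,0]],np.float32);q=cv2.minAreaRect(W);print("face",q)
                ~~~^^^^^^^^^^^^^
  File "h.py", line 7, in onz
    o,d=ray(n,u,v);return o+d*(z-o[2])/d[2]
        ~~~^^^^^^^
  File "h.py", line 4, in ray
    p=viewer.camera_params(n);T=p["pose"]
ValueError: time passes only in moves, steps and waits
```

```bash
python3 - <<'E'
s=open('h.py').read()
s=s.replace('def ray','_c={}\ndef par(n):\n    if n not in _c:_c[n]=viewer.camera_params(n)\n    return _c[n]\ndef ray').replace('p=viewer.camera_params(n)','p=par(n)')
open('h.py','w').write(s)
E
python3 bore.py;python3 -c "
from station import env;print(env.read_state()['time_s'])"
```

```text
side bore ellipse [ 493.3 -150.3] circ [ 493.4 -150.4    9.9]
face ((489.8799743652344, -153.11868286132812), (59.38571548461914, 47.76115417480469), 41.57789993286133)
top bore ellipse [ 496.3 -154.7] circ [ 495.9 -154.4    9.8]
face ((492.7243347167969, -152.45584106445312), (77.58523559570312, 45.820804595947266), 43.6930046081543)
0.1
```

View pics/bore.png

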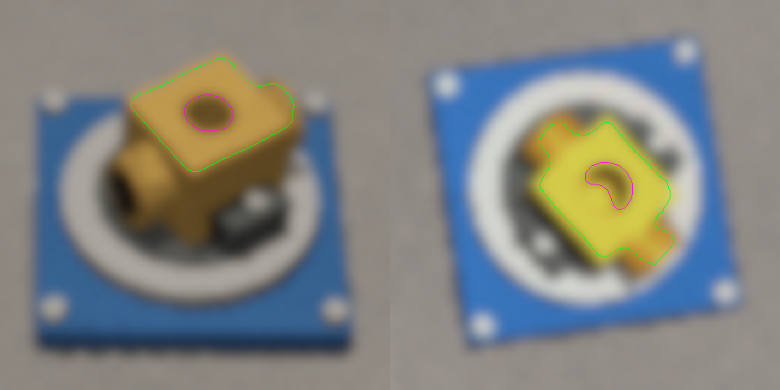

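The side view gives the bore as a clean ellipse at (493.4,-150.4), with a fitted radius of 9.9 against 10.6. The top-view face centre gives about (492.5,-152), since the bore there is only a shading crescent. Both are about 6–8 mm from the chuck centre, which fits. Green is at (535.5,198), and the rack's middle agrees. Next I'll grasp it with the jaws along the rack's x.

```bash
cat >> h.py <<'E'
from scipy.spatial.transform import Rotation as R
from station import set_gripper
YAW=-4.77
def base(yaw=YAW):  # tool down, y along yaw
    a=np.deg2rad(yaw);y=np.array([np.cos(a),np.sin(a),0]);z=np.array([0,0,-1.]);return R.from_matrix(np.c_[np.cross(y,z),y,z])
def st(msg=""):
    s=env.read_state();print(msg,"t%.2f"%s["time_s"],"pos",s["tool_pos"].round(2),"F",s["force"].round(2),"M",s["wrist_torque"].round(2),"w%.1f"%s["width"]);return s
E
python3 - <<'E'
from h import *
q=base().as_quat()
print(env.ik([535.5,198,250],q),env.ik([493,-151,165],q))
env.reach([535.5,198,225],q);st("above")
for n in("side","top"):cv2.imwrite(f"pics/{n}1.png",viewer.camera(n))
E
python3 - <<'E'
from h import cv2,np
s=cv2.imread("pics/side1.png")[150:400,180:360];t=cv2.imread("pics/top1.png")[150:300,120:360]
a=cv2.resize(s,(430,598));b=cv2.resize(t,(368,230));c=np.zeros((600,800,3),np.uint8);c[:598,:430]=a;c[:230,432:]=b;cv2.imwrite("pics/ab.png",c)
E
```

```text
[ 3.33313564e-01  4.11471721e-01  1.79093622e+00 -4.44089210e-16
  9.39184714e-01  4.16565769e-01] [-3.20297269e-01  4.76173715e-01  1.95529199e+00 -4.44089210e-16
  7.10126950e-01 -2.37045064e-01]
above t2.93 pos [535.85 197.37 225.09] F [ 0.1  -0.29  0.74] M [-0.03 -0.1   0.05] w87.8
```

View pics/ab.png

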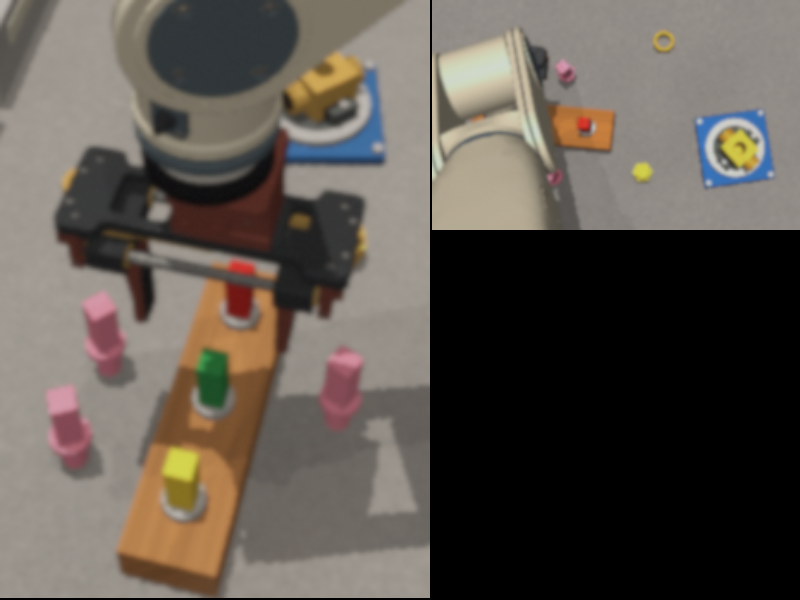

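The hand is above the green gauge, with fingertips at about (239,283) and (299,296) px astride it. The pink pieces are clear. I'll check the tip projection, then descend and grip.

```bash
python3 - <<'E'
from h import *
print(proj("side",[535.85,197.4,145]))
q=base().as_quat()
print(env.move_l([535.5,198,160],q,rate=120,f_stop=8));st("mid")
print(env.move_l([535.5,198,137],q,rate=60,f_stop=5));st("low")
set_gripper(14);st("grip")
b=env.move_l([535.5,198,137+15],rate=60);st("up")
cv2.imwrite("pics/side2.png",viewer.camera("side")[200:400,180:360])
E
python3 -c "
import cv2;i=cv2.imread('pics/side2.png');cv2.imwrite('pics/side2b.png',cv2.resize(i,None,fx=3,fy=3,interpolation=2))"
```

```text
[268.70571427 283.8016909 ]
False
mid t3.73 pos [535.8  198.07 160.23] F [ 0.83 -0.01 -0.41] M [-0.01 -0.08 -0.04] w87.6
False
low t4.26 pos [535.34 197.96 136.62] F [ 0.17  0.   -0.04] M [ 0.01 -0.09 -0.03] w87.7
grip t5.31 pos [535.65 198.01 137.05] F [ 0.11 -0.4  -0.58] M [ 0.05 -0.14 -0.03] w19.7
up t5.71 pos [535.5  198.05 152.56] F [-1.15 -0.57 -1.02] M [-0.04 -0.03 -0.03] w19.9
```

View pics/side2b.png

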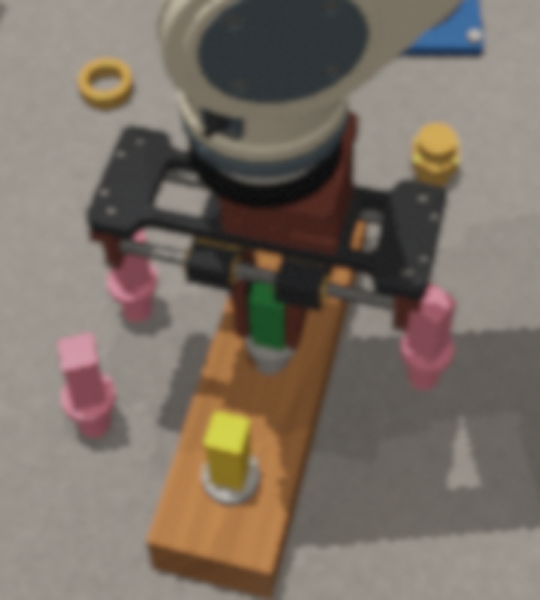

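The green gauge is in the jaws (width 19.9 mm) and rising out of its hole; the yellow one is undisturbed. Next: lift clear, carry it over, hover upright near the bore and look.

```bash
cat >> h.py <<'E'
L=127.
def pose(foot,th=0.,az=0.):
    """TCP pose for gauge foot centre, leaning th deg toward azimuth az (deg, world)"""
    a=np.deg2rad(az);ax=np.array([-np.sin(a),np.cos(a),0])
    r=R.from_rotvec(ax*np.deg2rad(th))*base();zt=r.as_matrix()[:,2]
    return np.asarray(foot,float)-L*zt,r.as_quat()
def foot(s):
    return s["tool_pos"]+L*R.from_quat(s["orientation"]).as_matrix()[:,2]
E
python3 - <<'E'
from h import *
env.move_l([535.5,198,250],rate=150)
p,q=pose([493,-151,100]);env.reach(p+[0,0,20],q);env.move_l(pose([493,-151,80])[0],rate=100)
env.hold(.2);s=st("hover");print(foot(s))
cv2.imwrite("pics/side3.png",viewer.camera("side"));cv2.imwrite("pics/top3.png",viewer.camera("top"))
print(proj("side",foot(s)),proj("side",[493,-151,62]))
E
python3 -c "
import cv2;i=cv2.imread('pics/side3.png')[110:230,240:400];cv2.imwrite('pics/side3b.png',cv2.resize(i,None,fx=5,fy=5,interpolation=2))"
```

```text
hover t8.63 pos [ 493.44 -151.07  207.68] F [ 0.5  -0.36 -1.2 ] M [-0.05 -0.04 -0.02] w19.9
[ 493.60307829 -151.12666369   80.67655536]
[315.39404117 172.02951584] [315.16599954 178.17448114]
```

View pics/side3b.png

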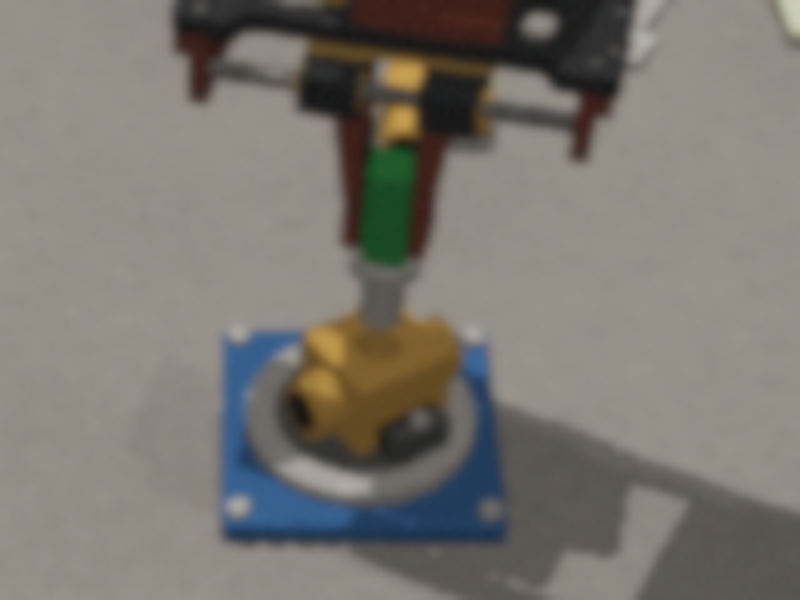

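The pin hangs over the bore. Its foot is seen at about 315.8 px against a predicted 315.4, and the bore mouth is at about (315.4,185), so kinematics and camera agree to under 1 mm. Next: lean 15° and start the low edge.

```bash
cat > a.py <<'E'
from h import *
AZ=180+YAW;a=np.deg2rad(AZ);u=np.array([np.cos(a),np.sin(a),0]);v=np.array([-np.sin(a),np.cos(a),0]);C=np.array([493.1,-151.0,0])
E
python3 - <<'E'
from a import *
F=C-1.7*u;F[2]=76
p,q=pose(F,15,AZ);env.move_l(p,q,rate=60);env.hold(.2)
for i in range(3):
    s=st("tilt");print(foot(s).round(2),F.round(2));env.hold(.05)
F[2]=63.2;p,_=pose(F,15,AZ)
print(env.move_l(p,rate=20,f_stop=4));env.hold(.1);s=st("down");print("foot",foot(s).round(2),"cmd",F)
cv2.imwrite("pics/side4.png",viewer.camera("side"))
E
python3 -c "
import cv2;i=cv2.imread('pics/side4.png')[110:230,240:400];cv2.imwrite('pics/side4b.png',cv2.resize(i,None,fx=5,fy=5,interpolation=2))"
```

```text
tilt t9.62 pos [ 462.9  -148.57  198.91] F [-0.91  0.36 -1.77] M [-0.02  0.13 -0.03] w20.1
[ 495.71 -151.33   76.25] [ 494.79 -151.14   76.  ]
tilt t9.67 pos [ 462.71 -148.5   198.83] F [ 0.03  0.49 -2.58] M [-0.    0.13 -0.02] w20.1
[ 495.5  -151.25   76.16] [ 494.79 -151.14   76.  ]
tilt t9.72 pos [ 462.56 -148.47  198.76] F [-0.36  0.39 -1.14] M [-0.05  0.15 -0.01] w19.9
[ 495.34 -151.21   76.09] [ 494.79 -151.14   76.  ]
False
down t10.66 pos [ 462.04 -148.41  185.91] F [ 0.21 -0.61 -1.01] M [-0.09  0.08  0.01] w20.0
foot [ 494.8  -151.15   63.24] cmd [ 494.79411211 -151.14136532   63.2       ]
```

View pics/side4b.png

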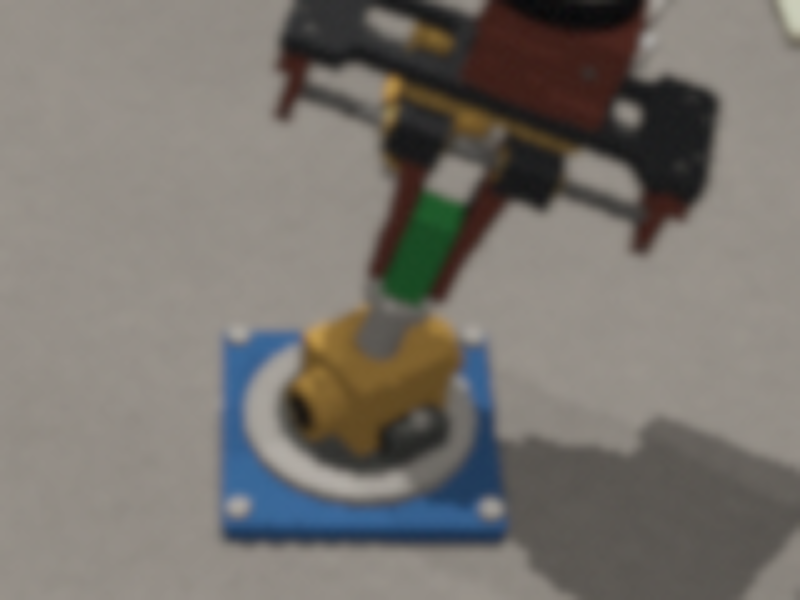

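The gauge leans about 15° with its low edge at the bore mouth (about 315,180 px), with no contact force. Next I'll lower a little and feel for the bore walls.

```bash
python3 - <<'E'
from a import *
def go(F,rate,f,msg):
    b=env.move_l(pose(F,15,AZ)[0],rate=rate,f_stop=f);s=st(msg+" "+str(b));ft=foot(s)-C;print("   u%.2f v%.2f z%.2f Fu%.1f Fv%.1f"%(ft@u,ft@v,ft[2],s["force"]@u,s["force"]@v));return b,ft
F=C-1.7*u;F[2]=62.0
b,_=go(F,10,4,"down");env.hold(.15);st()
z=62.0
F=C-1.7*u;F[2]=z
b,f1=go(F+4*v,10,4,"+v");env.hold(.1)
b,_=go(F,20,None,"back");env.hold(.15)
b,f2=go(F-4*v,10,4,"-v");env.hold(.1)
vm=(f1@v+f2@v)/2;print("vmid",vm)
b,_=go(F+vm*v,20,None,"mid");env.hold(.15)
b,f3=go(F+vm*v+6*u,10,4,"+u");env.hold(.1);st("hold")
E
```

```text
down True t10.92 pos [ 462.47 -148.75  184.8 ] F [ 2.88 -3.81 -1.93] M [-0.64 -0.3  -0.16] w20.3
   u-2.33 v0.40 z62.17 Fu-3.2 Fv3.6
 t11.07 pos [ 462.5  -148.81  184.76] F [ 1.71 -3.03 -0.86] M [-0.69 -0.42 -0.18] w19.9
+v True t11.47 pos [ 461.25 -151.82  184.27] F [ 0.44 -1.27  0.33] M [ 0.04 -0.19 -0.  ] w19.9
   u-0.96 v3.35 z61.53 Fu-0.5 Fv1.2
back False t11.91 pos [ 462.56 -148.7   184.88] F [ 1.55 -3.81 -1.96] M [-0.83 -0.34 -0.15] w19.9
   u-2.30 v0.30 z62.22 Fu-1.9 Fv3.7
-v True t12.33 pos [ 462.82 -147.7   184.9 ] F [ 1.22 -2.15 -0.49] M [-0.61 -0.04 -0.13] w19.5
   u-2.57 v-0.60 z62.27 Fu-1.4 Fv2.0
vmid 1.3743969282046185
mid False t12.69 pos [ 461.46 -149.65  184.39] F [-0.05 -2.07 -1.05] M [-0.15  0.13 -0.07] w19.6
   u-1.37 v1.46 z61.75 Fu-0.1 Fv2.1
+u True t13.21 pos [ 460.37 -149.89  184.9 ] F [ 1.17 -0.01 -0.21] M [-0.11 -0.23  0.02] w19.8
   u-0.72 v1.95 z62.38 Fu-1.2 Fv-0.1
hold t13.31 pos [ 460.45 -149.93  184.79] F [ 2.52 -0.63 -0.1 ] M [-0.1  -0.32  0.  ] w19.8
```

```bash
python3 - <<'E'
from a import *
F=C-1.7*u+1.5*v;F[2]=68
env.move_l(pose(F,15,AZ)[0],rate=40);env.hold(.3);s=st("free");f=foot(s)-C;print(f@u,f@v,f[2])
cv2.imwrite("pics/side5.png",viewer.camera("side"));cv2.imwrite("pics/top5.png",viewer.camera("top"))
print(proj("side",foot(s)),proj("side",C+[0,0,62]))
E
python3 -c "
import cv2,numpy as np
i=cv2.imread('pics/side5.png')[140:210,280:360];a=cv2.resize(i,None,fx=6,fy=6,interpolation=2)
j=cv2.imread('pics/top5.png')[215:285,290:340];b=cv2.resize(j,None,fx=6,fy=6,interpolation=2)
cv2.imwrite('pics/side5b.png',np.hstack([a,b]))"
```

```text
free t13.92 pos [ 461.75 -149.85  190.53] F [-0.35  0.02 -0.24] M [0.04 0.14 0.02] w20.0
-1.8793817309817862 1.7320392894418815 67.947368318822
[314.60614448 175.60656941] [315.12219137 178.16959179]
```

View pics/side5b.png

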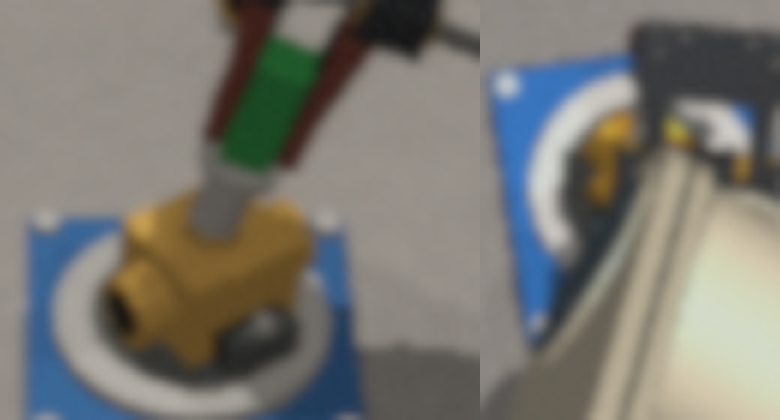

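```bash
cat >> a.py <<'E'
def meanF(n=4):
    fs=[]
    for i in range(n):
        env.hold(.03);fs.append(env.read_state()["force"])
    return np.mean(fs,0)
def go(F,rate,f,msg,th=15):
    p,q=pose(F,th,AZ);b=env.move_l(p,q,rate=rate,f_stop=f);env.hold(.15);m=meanF();s=env.read_state();ft=foot(s)-C
    print(msg,b,"t%.2f u%.2f v%.2f z%.2f  Fu%.1f Fv%.1f Fz%.1f"%(s["time_s"],ft@u,ft@v,ft[2],m@u,m@v,m[2]));return b,ft
E
python3 - <<'E'
from a import *
F=C-1.7*u+1.7*v;F[2]=63.3
go(F,20,4,"d1")
F[2]=62;b,_=go(F,10,4,"d2")
z=62
b,f1=go(F+3*v,8,4,"+v")
b,f0=go(F,20,None,"back")
b,f2=go(F-3*v,8,4,"-v")
E
```

```text
d1 False t14.68 u-1.74 v1.71 z63.36  Fu-0.2 Fv0.2 Fz-1.2
d2 False t15.25 u-1.73 v1.71 z62.02  Fu0.1 Fv0.3 Fz-1.1
+v True t15.92 u-1.58 v3.98 z61.71  Fu-2.9 Fv-2.3 Fz2.6
back False t16.48 u-1.28 v1.63 z61.76  Fu-0.2 Fv0.6 Fz-1.2
-v True t17.11 u-2.31 v0.03 z61.98  Fu-1.4 Fv1.3 Fz1.1
```

```bash
python3 - <<'E'
from a import *
F=C-1.7*u+1.9*v;F[2]=62
go(F,20,None,"mid")
b,f=go(F+7*u,10,4,"+u")
E
```

```text
mid False t17.65 u-1.25 v1.74 z61.74  Fu0.0 Fv0.7 Fz-1.0
+u True t18.31 u-0.72 v2.20 z62.05  Fu-1.9 Fv0.2 Fz0.7
```

Wall contacts: v is 0.1 to 3.9 and +u is about −0.8, so the bore centre in the gauge frame is about u=−1.2, v=1.95. The low edge is inside. Next: straighten in 5° steps, watching force.

```bash
python3 - <<'E'
from a import *
for th,uu,z in((15,-1.5,61.9),(10,-1.3,61.5),(5,-1.2,61.2),(0,-1.2,61.0)):
    F=C+uu*u+1.95*v;F[2]=z
    b,_=go(F,25,7,"th%d"%th,th)
    if b:break
cv2.imwrite("pics/side6.png",viewer.camera("side"))
E
python3 -c "
import cv2;i=cv2.imread('pics/side6.png')[110:230,240:400];cv2.imwrite('pics/side6b.png',cv2.resize(i,None,fx=5,fy=5,interpolation=2))"
```

```text
th15 False t18.84 u-1.14 v1.83 z61.70  Fu-0.8 Fv-0.1 Fz-1.4
th10 False t19.71 u-0.97 v1.92 z61.43  Fu-0.7 Fv0.4 Fz-1.8
th5 False t20.58 u-0.90 v1.92 z61.16  Fu-0.4 Fv0.1 Fz-1.7
th0 False t21.46 u-0.92 v1.93 z61.01  Fu0.0 Fv0.1 Fz-1.3
```

View pics/side6b.png

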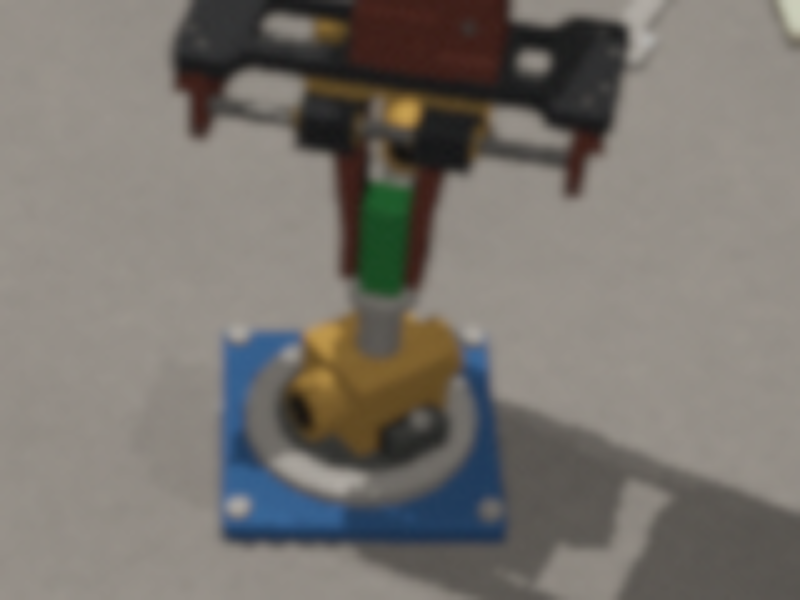

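The gauge is upright, with its pin foot in the bore mouth at about (315.6,180) px and no load. Next: slide it down in short guarded steps, relieving side force.

```bash
python3 - <<'E'
from a import *
uu,vv=-1.2,1.95
for z in(58,54,48,42,36,33):
    F=C+uu*u+vv*v;F[2]=z
    b,f=go(F,15,6,"z%d"%z,0)
    m=meanF(3)
    if b:break
E
```

```text
z58 False t22.14 u-1.24 v1.95 z58.02  Fu-0.2 Fv0.2 Fz-1.6
z54 False t22.94 u-1.25 v1.96 z54.06  Fu-0.1 Fv0.2 Fz-1.3
z48 False t23.88 u-1.24 v1.97 z48.07  Fu-0.1 Fv0.0 Fz-1.5
z42 False t24.81 u-1.23 v1.96 z42.06  Fu0.4 Fv-0.1 Fz-1.3
z36 False t25.74 u-1.20 v1.93 z36.05  Fu-0.4 Fv-0.1 Fz-1.3
z33 False t26.48 u-1.16 v1.94 z33.01  Fu0.2 Fv-0.3 Fz-1.3
```

It slides freely. Now the last few millimetres, until the collar touches.

```bash
python3 - <<'E'
from a import *
F=C-1.2*u+1.95*v;F[2]=29.5
b,f=go(F,5,4,"seat",0)
cv2.imwrite("pics/side7.png",viewer.camera("side"))
E
python3 -c "
import cv2;i=cv2.imread('pics/side7.png')[110:230,240:400];cv2.imwrite('pics/side7b.png',cv2.resize(i,None,fx=5,fy=5,interpolation=2))"
```

```text
seat True t27.24 u-1.25 v1.97 z32.01  Fu0.4 Fv-0.7 Fz5.3
```

View pics/side7b.png

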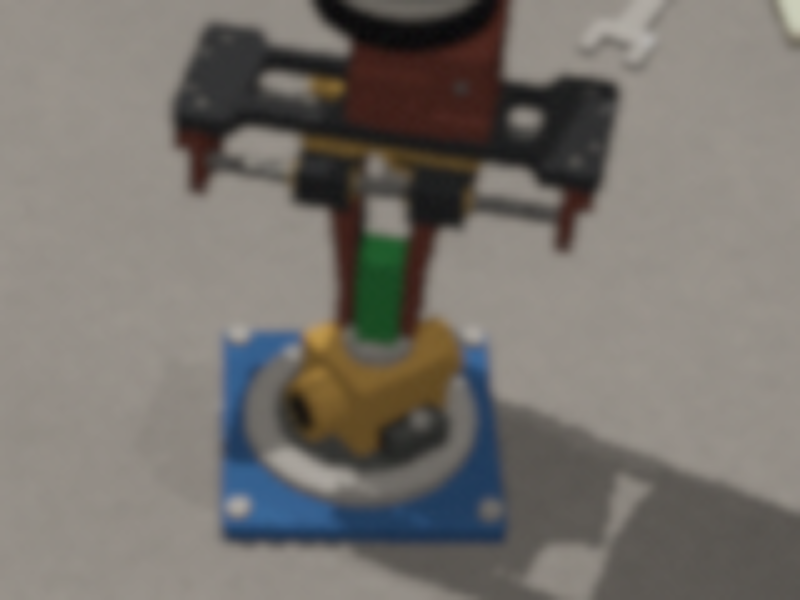

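Contact came at foot height 32.0 mm, exactly the home depth, with Fz about 5 N. The collar is on the brass at about (316,180) px. Release and back off straight up.

```bash
python3 - <<'E'
from a import *
set_gripper(60);st("open")
p=env.read_state()["tool_pos"]
print(env.move_l([p[0],p[1],p[2]+110],base().as_quat(),rate=100,f_stop=10));st("up")
env.reach([420,-330,330],base().as_quat());st("away")
for n in("side","top"):cv2.imwrite(f"pics/{n}8.png",viewer.camera(n))
E
python3 - <<'E'
import cv2,numpy as np
i=cv2.imread('pics/side8.png')[130:230,260:360];a=cv2.resize(i,(400,400),interpolation=2)
j=cv2.imread('pics/top8.png')[205:285,280:360];b=cv2.resize(j,(400,400),interpolation=2)
cv2.imwrite('pics/e.png',np.hstack([a,b]))
E
```

```text
open t28.07 pos [ 493.64 -152.89  158.39] F [ 0.09 -0.13 -0.06] M [-0.05 -0.06  0.03] w59.7
False
up t29.32 pos [ 493.27 -152.78  267.76] F [-0.71  0.07 -0.15] M [-0.04 -0.06  0.02] w59.7
away t30.15 pos [ 419.95 -329.3   329.23] F [-0.61  0.74 -0.6 ] M [-0.03 -0.11  0.05] w59.8
```

View pics/e.png

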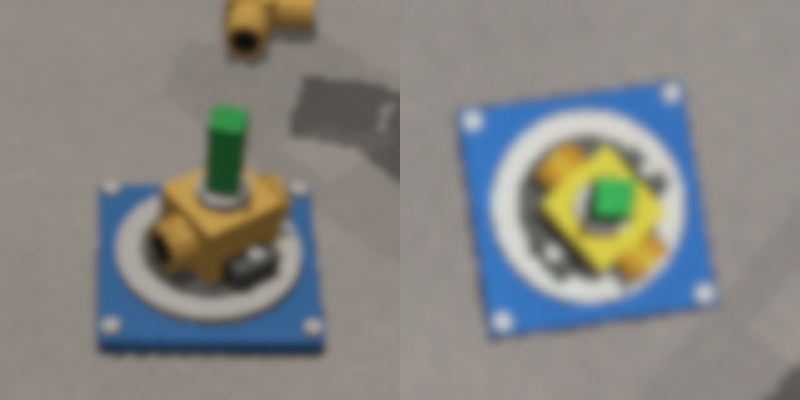

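View pics/side8.png

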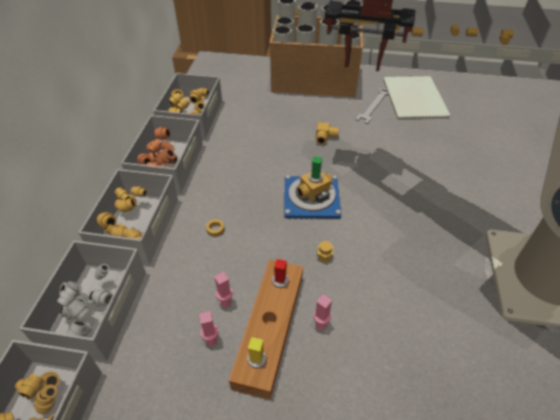

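The gauge stands free in the fitting with its collar on the brass: side handle top at about (316.6,159), top view at about (322,243.5). The red and yellow gauges are in place and the middle hole is empty. One numeric height check, then hand in.

```bash
python3 - <<'E'
from h import *
from station import workorder
print(tri(ray("side",316.8,159.3),ray("top",321.9,243.5)))
print(onz("side",316.8,159.3,120),onz("top",321.9,243.5,120), onz("side",260+223/4-.4,130+193/4-.4,66))
workorder.sign_off();st()
E
```

```text
(array([ 493.25575898, -149.57291077,  119.74637311]), np.float64(1.1624349588500256))
[ 492.65968624 -149.1719582   120.        ] [ 493.81151342 -149.58060988  120.        ] [ 492.47976797 -147.86590533   66.        ]
the job is handed in; nothing more can be done
the job is handed in; nothing more can be done
```

The green gauge is fully home in the brass fitting, released and standing upright. I handed the job in with about 30 s of the 72 s used.

- **Pick:** I took the green gauge from the rack's middle place and lifted it clear of its hole.
- **Start:** It leaned about 15° with the low edge in the bore. Feeling the bore walls lightly, with stops set at 4 N, showed the bore centre was about 2 mm off my camera estimate in y.
- **Straighten and slide:** I stood it up in 5° steps and slid it down with side force under 1 N. The collar touched at about 5 N with the foot at 32.0 mm, the expected home height.
- **Last checks:** Two-view triangulation put the handle top at 119.7 mm (120 expected). Both views show it upright with the collar on the brass. The red and yellow gauges and the loose parts look unmoved, and the gripper is well clear.
- **Failed or disagreed:**
  - My first edge-in try rubbed one bore wall at about 4 N, so I backed out and re-centred.
  - The two cameras differed by 1–2 mm on the bore position.
  - The robot puts the seated gauge about 3 mm from where the last pictures put its top in y. I put this down to camera calibration and my pixel readings.

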